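# Pop the battery hatch of the wax melter's control box and swing it right back

## Task

Open the battery compartment of the control box: with a fingertip press the battery hatch (the wider of the two hatches on its top) down once near its free edge until its push-push latch lets go, take the finger away so that the hatch pops up, and watch for a good second that it stays up by itself. Then, without pushing it down again, push it over by its free edge with the outside of the fingers until it rests leaning back past upright, and leave it so with the robot clear. Leave the smaller fuse door shut, and do not knock or pick up any of the things standing round the box.

Things in the scene. Friction and masses are not known exactly. Their poses are not given: they have to be found in the camera images.
- control_box: grey painted control box, 130 (x, front to back) x 240 (y) x 65 mm high, fixed; origin at the centre of its underside, z up; its -x face with dark display and black knob is the front, towards the robot. Its flat top lies 65 mm above the origin and carries two hatches that stand 7 mm proud: battery hatch (centre 56 mm to +y of the origin, left as the robot sees it) and fuse door (64 mm to -y)
- battery_hatch (a joint): angle of the battery hatch, a grey flap 64 mm deep (x), 96 mm wide (y), 5 mm thick, hinged on its far (+x) edge. 0 shut; negative pressed in; about 0.9 popped up; 1.9 its stop, leaning back. From popped it swings on freely with light friction; a little past upright (1.57) it falls back by itself to the stop. Pressing the popped hatch down again would latch it shut
- battery_hatch_press (a point): press point on top of the battery hatch: mid-width, 46 mm from the hinge, 18 mm from the free edge, amid three small ribs; moves with the hatch. Push-push latch: here the shut hatch gives against about 2 N, lets go after 6 mm (joint -0.13) and bottoms at about 8.5 mm (-0.19); it rises only as the finger is withdrawn
- battery_hatch_edge (a point): middle of the free edge of the battery hatch, 64 mm from the hinge; popped up it stands about 55 mm above the top of the box, 40 mm in front of the hinge. The latch's plunger then holds it up: a 10 mm black pin, 38 mm in front of the hinge and 36 mm to the +y side of the middle, that sticks 46 mm out of the box; the space under the middle and the -y half is clear
- battery_hatch_hinge (a point): middle of the hinge line of the battery hatch, 3 mm above the top of the box; its y axis runs along the hinge
- battery_hatch_cam (a joint): sideways travel in m of a follower inside the battery hatch's latch (not visible): 0 when latched, positive as the hatch is pressed and starts to rise, about -0.001 once popped; below -0.003 only when a popped hatch is pushed most of the way down again
- fuse_door (a joint): angle of the fuse door, a flap 64 mm deep x 48 mm wide beside the battery hatch with the same hinge and latch; 0 = shut; it stays shut unless pressed
- dye_bottle: brown dropper bottle, 34 mm wide, 102 mm high, standing to the left (+y) of the box; origin at the centre of its underside; leave alone
- wick_spool: wooden spool of white wick, 60 mm wide, 68 mm high, standing to the right (-y) of the box; origin at the centre of its underside; leave alone
- tealight_a: tealight, white wax, 38 mm wide, 24 mm high, in front of the box; origin at the centre of its underside; leave alone
- tealight_b: tealight, red wax, 38 mm wide, 24 mm high, in front of the box; origin at the centre of its underside; leave alone
- marker: white and black marker pen, 135 mm long (along its y), 16 mm thick, lying in front of the box; leave alone

How it is judged (in metres and radians):
On the way, in this order (a step that is already met when the one before it is completed fails the run):
1. the battery hatch is pressed in by the fingers until its latch lets go (value of joint battery_hatch below -0.1 rad and contact force between the fingers and battery_hatch above 0.5 N).
2. the hatch has popped up and stays up by itself, untouched, for a second (value of joint battery_hatch between 0.6 and 1.2 rad and contact force between each of the arm, the fingers and battery_hatch below 0.05 N), for 1 s.
3. the fingers push the hatch up and over (value of joint battery_hatch above 1.3 rad and contact force between the fingers and battery_hatch above 0.01 N).
At the end, for the whole second after the job is handed in: the battery hatch rests leaning back past upright (joint above 1.7 rad) and still, the fuse door is shut (within 0.04 rad), and the bottle, spool, tealights and marker are within 15 mm of where they stood (value of joint battery_hatch above 1.7 rad and velocity of joint battery_hatch between -0.05 and 0.05 rad/s and value of joint fuse_door between -0.04 and 0.05 rad and distance of each of dye_bottle, wick_spool, tealight_a, tealight_b, marker from where it was at the start of the episode below 0.015 m); the robot touches nothing.
It fails at once if the popped battery hatch is pushed down again towards shut (value of joint battery_hatch_cam below -0.003 m).
It fails at once if the fuse door is pressed in or opened (value of joint fuse_door below -0.06 rad or value of joint fuse_door above 0.1 rad).
It fails at once if a thing beside the box is knocked, lifted or carried (distance of any of dye_bottle, wick_spool, tealight_a, tealight_b, marker from where it was at the start of the episode above 0.02 m).
It also fails if it takes over 45 s, if anything falls off the work surface, if the arm or the gripper's body presses on something with over 40 N, if the wrist force passes 120 N, or if a joint passes its speed limit or range.

## Robot

A 6-joint arm with a two-finger parallel gripper is mounted at the origin on a cart in front of the work surface, level with it; the furniture and walls round the work are solid. World frame = base frame: x ahead of the robot, y to its left, z up, the work surface at z = 0. Lengths are in mm, angles in rad, forces in N, time in s.
With the tool pointing down it reaches from about 275 to 750 mm from the base axis. Payload 10.2 kg.
Tool frame: the origin (TCP) lies between the finger pads; the fingertips stand 11 mm ahead of it and the grasp point (between the pads) lies 8 mm behind it (ctrl.tip_extent is the distance from the TCP to the fingertips, in mm); z points along the fingers, y is the direction in which the jaws open and shut (so a half turn about z gives the same grasp; the last joint's range is limited). The gripper opens to 85 mm and grips with 20 to 120 N. Pads are 22 mm wide; open, the fingers measure 114 mm over their backs; the gripper's body (76 mm by 85 mm) begins 54 mm behind the grasp point. The pads swing forward as they close: fully open they stand 13 mm farther back than shut.
Start: joints at [1.11, 0.313, 1.498, -0, 1.331, -0.223], TCP at [123.684, 510.229, 242.294] pointing down, gripper open.
Joint ranges: [-2.94, 2.94], [-0.97, 2.17], [0.19, 2.56], [-1.23, 4.37], [0.02, 3.11], [-2.88, 2.88]. Speed limits (rad/s): [2.39, 2.39, 3.01, 3.14, 3.14, 3.14].

## Interface

Orientations are given as a unit quaternion [w, x, y, z].
In Python, from rig import ctrl gives the robot as it stands.
- The arm moves only by the tool apply_moves, never from a script. Its argument "commands" is a list of rows, each a list of 5 numbers: the finger opening in cm, from 0 to 8.54, then the shift along the tool's x, y, z in cm, then the turn about the tool's z in rad. In form: [[jaw, dx, dy, dz, roll], ...]. A call has 1 to 12 rows; each row shifts and turns the commanded pose from where the row before left it, along the tool's axes as they then stand; what a row does not reach is not made up. A row lasts 1/12 s, in which the tool goes at most 41.7 mm and 7.16 degrees, less where a joint would pass 70% of its speed; a pose out of reach is approached as far as the arm can. A call with a gripper value outside its range is refused whole. The fingers move at their own pace and stop on an object; "squeeze" is the grip in N (left out, the last holds). Time passes only in rows, so rows that do not move let the fingers close. It gives the time, the measured TCP pose, the force and the opening at its end, in the units of the state.
- ctrl.sense(): the state, without advancing time (a new reading comes with each control period).
- ctrl.capture(name): name is "scene" or "side" or "wrist"; returns the picture (400x640x3 uint8, red, green, blue); there is no depth.
- ctrl.camera_info(name): a dict with "fov_y" (degrees; the focal length in pixels is half the picture's height over the tangent of half this angle, whatever the lens; pixels are square), "cx", "cy" (the principal point, pixels), "camera_from_world" (4x4, takes a point from world to camera coordinates). Camera axes: x right, y down, z forward; pixel columns grow to the right and rows downward; lengths in mm; the calibration is good to about 2 mm. A picture is of the moment at which its call begins: read the wrist's pose just before it. camera_info takes no time and is no camera call; for the wrist camera it gives the pose at the moment of the call.
- ctrl.finish_job(): hands the job in, once; it reports no verdict.
The state is a dict: "time_s": time; "joints": joint angles; "dq": joint speeds; "tau": joint torques, N m; "eef_pos": TCP position; "ee_rot": TCP orientation; "force": force on the tool from outside, world axes, zero at the start; "wrist_torque": the same for the moment, N m; "grip_width": opening from 0.0 (shut) to 1.0 (fully open).
Only numpy, scipy, OpenCV 4.12 (cv2) and the standard library are available. Lean on these libraries where they do the work, as an engineer would, in place of code of your own. Each camera call takes 0.05 s, during which the arm holds its last target.

## Working session

There is one attempt and no reset: what is moved stays moved. The work goes in short steps, Python scripts to look and compute and a tool call to move; the robot and the scene stay as the last step left them, time stands still between calls to the robot, and variables do not carry over. Pictures are saved under pics/ and viewed, and the job is handed in when it is done.

Besides the shell and the picture viewer there is one more tool, called after "Request:" as name([rows], argument=value, ...), one row to a line, values as JSON. apply_moves: Moves the arm, as the interface text tells. Its arguments: {"type":"object","properties":{"commands":{"type":"array"},"squeeze":{"type":"number"}},"required":["commands"]}

```bash
mkdir -p pics; ls; python3 - <<'E'
from rig import ctrl
import cv2
print(ctrl.sense(), ctrl.tip_extent)
for n in ["scene","side","wrist"]:
    i=ctrl.camera_info(n);print(n,i)
    cv2.imwrite(f"pics/{n}0.png",ctrl.capture(n)[:,:,::-1])
E
```

```text
pics
{'time_s': 0.0, 'joints': array([ 1.10960972e+00,  3.13446001e-01,  1.49846509e+00, -8.01041615e-07,
        1.33100080e+00, -2.23387607e-01]), 'dq': array([-0.00182096,  0.00016461, -0.00157824, -0.00148859, -0.00179564,
       -0.00145745]), 'tau': array([-2.22683069e-03, -4.12265861e+01, -2.59744370e+01, -3.65471005e-04,
        4.18257012e-03,  1.23020553e-05]), 'eef_pos': array([123.56104927, 509.99143581, 241.72657268]), 'ee_rot': array([-2.21030402e-04,  1.18619429e-01,  9.92939573e-01, -6.21486771e-04]), 'force': array([-0.7461306 ,  0.81216573,  0.01204364]), 'wrist_torque': array([ 0.0691299 ,  0.04180482, -0.03106322]), 'grip_width': 0.9983025188182608} 11.0
scene {'fov_y': 50.940310260244104, 'cx': 321.26107792222, 'cy': 199.65572328095664, 'camera_from_world': array([[ 8.55811139e-01, -5.17286428e-01, -1.43055794e-03,
        -4.13826828e+02],
       [-4.00945144e-01, -6.61580862e-01, -6.33682693e-01,
         2.76343902e+02],
       [ 3.26849027e-01,  5.42886282e-01, -7.73591752e-01,
         8.27360578e+02],
       [ 0.00000000e+00,  0.00000000e+00,  0.00000000e+0
[... 226 characters left out ...]
   [ 1.43377335e-02,  5.23694503e-01, -8.51785476e-01,
         5.68411892e+01],
       [-3.83088720e-02, -8.50959886e-01, -5.23831751e-01,
         9.54108004e+02],
       [ 0.00000000e+00,  0.00000000e+00,  0.00000000e+00,
         1.00000000e+00]])}
wrist {'fov_y': 66.32262258577946, 'cx': 323.0589101708764, 'cy': 199.7402426857979, 'camera_from_world': array([[ 2.34798058e-01,  9.72042335e-01, -1.88970924e-03,
        -5.24349731e+02],
       [ 9.22881006e-01, -2.22311800e-01,  3.14433002e-01,
        -4.13861497e+01],
       [ 3.05222084e-01, -7.55722348e-02, -9.49277787e-01,
         3.81811446e+02],
       [ 0.00000000e+00,  0.00000000e+00,  0.00000000e+00,
         1.00000000e+00]])}
```

View pics/scene0.png

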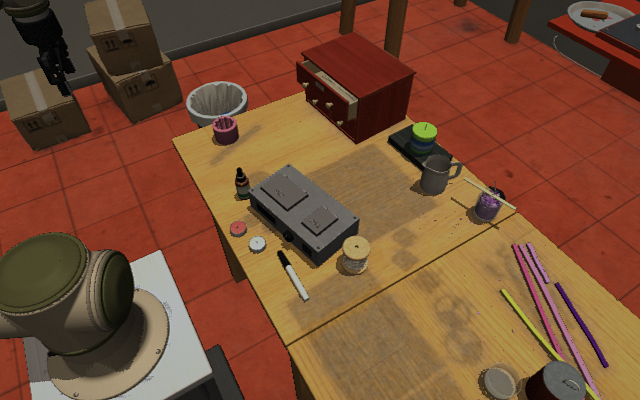

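View pics/side0.png

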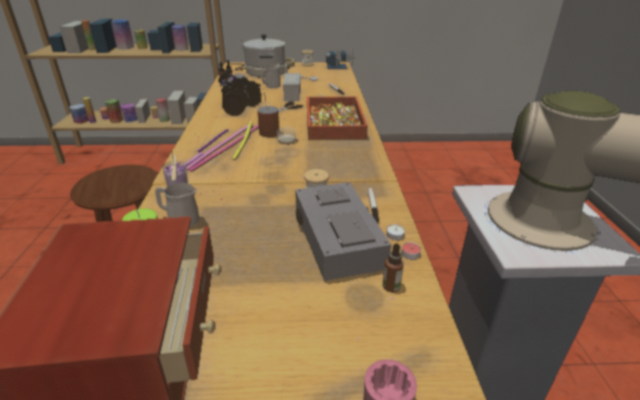

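View pics/wrist0.png

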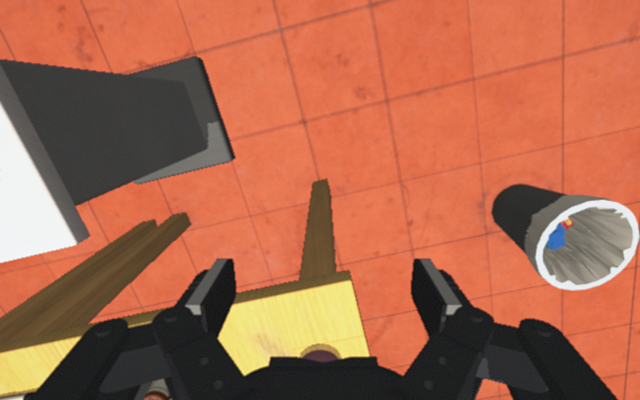

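The scene view shows the box around (305,212), with the bottle at (242,183), tealights at (238,228) and (257,243), the marker at (292,275) and the spool at (355,255). The side view shows the box at (340,230). The wrist camera doesn't see the box yet, so I'll zoom in on the other two.

```bash
python3 - <<'E'
import cv2
a=cv2.imread("pics/scene0.png")[150:310,210:390]
cv2.imwrite("pics/z1.png",cv2.resize(a,None,fx=4,fy=3.7,interpolation=cv2.INTER_CUBIC)[:, :])
a=cv2.imread("pics/side0.png")[160:300,280:430]
cv2.imwrite("pics/z2.png",cv2.resize(a,None,fx=4,fy=4,interpolation=cv2.INTER_CUBIC))
E
```

```text
(no output)
```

View pics/z1.png

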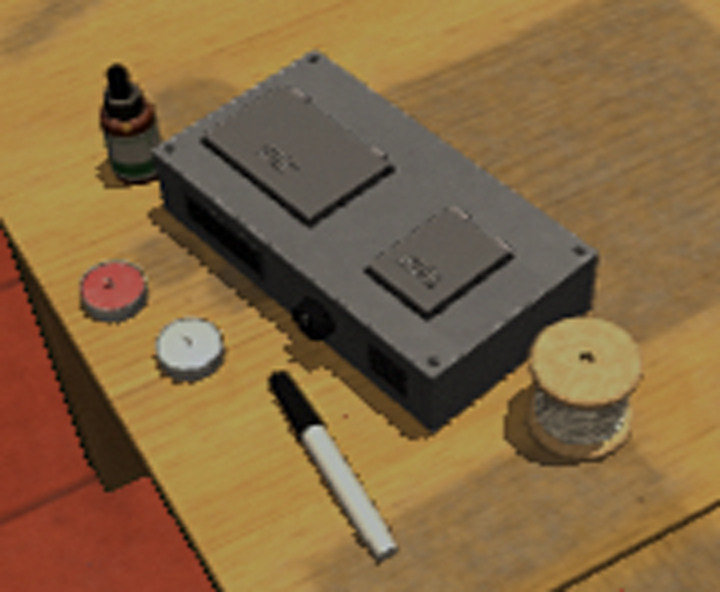

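View pics/z2.png

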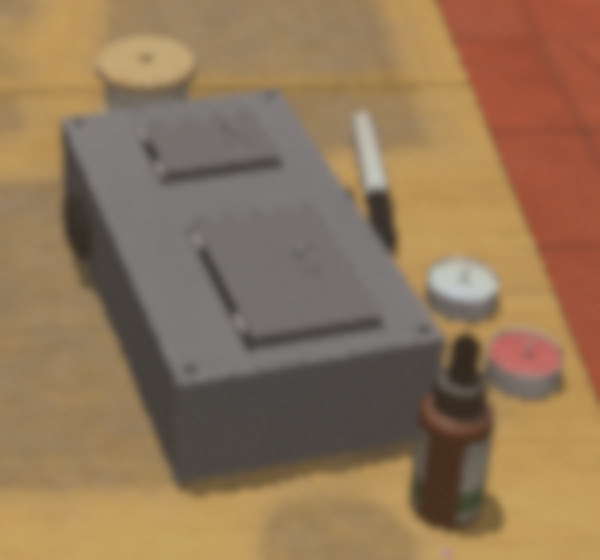

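```bash
cat > h.py <<'E'
import numpy as np
def K(i):
    f=200/np.tan(np.radians(i["fov_y"]/2));return f,i["cx"],i["cy"]
def ray(i,uv):
    f,cx,cy=K(i);T=i["camera_from_world"];R=T[:3,:3]
    d=R.T@np.array([(uv[0]-cx)/f,(uv[1]-cy)/f,1]);c=-R.T@T[:3,3];return c,d/np.linalg.norm(d)
def plane(i,uv,z):
    c,d=ray(i,uv);return c+d*(z-c[2])/d[2]
def tri(rs):
    A=sum(np.eye(3)-np.outer(d,d) for c,d in rs);b=sum((np.eye(3)-np.outer(d,d))@c for c,d in rs)
    p=np.linalg.solve(A,b);return p,[np.linalg.norm(np.cross(p-c,d)) for c,d in rs]
def proj(i,p):
    f,cx,cy=K(i);q=i["camera_from_world"]@np.append(p,1);return np.array([f*q[0]/q[2]+cx,f*q[1]/q[2]+cy])
E
python3 - <<'E'
from rig import ctrl
from h import *
S=ctrl.camera_info("scene");D=ctrl.camera_info("side")
s=lambda x,y:(x/4+210-.4,y/3.7+150-.4); d=lambda x,y:(x/4+280-.4,y/4+160-.4)
n=dict(BL=((315,50),(178,385)),FL=((155,155),(440,345)),FR=((432,378),(285,92)),BR=((597,258),(65,122)),
 sBL=((315,60),(190,370)),sFL=((169,148),(423,328)),sFR=((433,361),(272,97)),sBR=((579,251),(80,124)),
 hFL=((205,140),(380,322)),hFR=((310,219),(310,205)), hBR=((392,168),(195,222)),hBL=((285,87),(250,335)))
for k,(a,b) in n.items():
    p,e=tri([ray(S,s(*a)),ray(D,d(*b))]);print(k,p.round(1),np.round(e,1),plane(S,s(*a),65).round(),plane(D,d(*b),65).round())
for k,a in dict(red=(113,285),white=(190,342),markA=(280,380),markB=(388,550),spooltop=(585,357)).items():
    print(k,plane(S,s(*a),{'r':24,'w':24,'m':8,'s':68}[k[0]]).round())
print('bottle top',tri([ray(S,s(117,68)),ray(D,d(465,340))]))
E
```

```text
BL [503.6 190.5  62.7] [0.6 0.6] [502. 188.  65.] [504. 193.  65.]
FL [380.  160.7  58.6] [0.6 0.6] [378. 155.  65.] [383. 169.  65.]
FR [430.4 -69.6  62.7] [2. 2.] [432. -71.  65.] [429. -65.  65.]
BR [555.9 -43.1  59.9] [0. 0.] [553. -46.  65.] [556. -35.  65.]
sBL [498.2 181.4  63.7] [0.1 0.1] [498. 180.  65.] [498. 183.  65.]
sFL [387.8 156.2  65.2] [0.6 0.6] [387. 157.  65.] [388. 156.  65.]
sFR [437.6 -61.1  64.1] [0.7 0.7] [438. -62.  65.] [437. -59.  65.]
sBR [548.  -35.5  63.3] [0.6 0.6] [548. -36.  65.] [547. -32.  65.]
hFL [408.  151.3  65.5] [0.3 0.3] [408. 152.  65.] [408. 151.  65.]
hFR [429.7  59.4  69.8] [0.1 0.1] [431.  63.  65.] [429.  52.  65.]
hBR [489.6  71.3  68.7] [0.2 0.2] [491.  74.  65.] [489.  66.  65.]
hBL [469.3 164.3  69.3] [0.6 0.6] [470. 168.  65.] [469. 159.  65.]
red [322. 105.  24.]
white [341.  44.  24.]
markA [376.   3.   8.]
markB [ 372. -126.    8.]
spooltop [ 507. -103.   68.]
bottle top (array([381.75908613, 205.77642957,  97.48370959]), [np.float64(0.3104702156154283), np.float64(0.31047021561530946)])
```

Request:
apply_moves([
  [0,0,0,0,-0.115],
  [0,0,0,0,-0.115],
  [0,0,0,0,-0.115],
  [0,0,0,0,-0.115],
  [0,0,0,0,0],
  [0,0,0,0,0],
])

```text
time_s: 0.65
eef_pos: [123.7, 510.1, 242.1]
ee_rot: [-0.0, -0.109, 0.994, -0.0]
force: [0.9, 0.2, -0.6]
grip_width: 0.146
```

```bash
cat >> h.py <<'E'
from scipy.spatial.transform import Rotation as Ro
yaw=0.2255
C=np.array([467.9,60.3,0]);BX=np.array([np.cos(yaw),np.sin(yaw),0]);BY=np.array([-np.sin(yaw),np.cos(yaw),0])
def bp(x,y,z): return C+BX*x+BY*y+np.array([0,0,z])
def tool(s):
    q=s["ee_rot"];return Ro.from_quat([q[1],q[2],q[3],q[0]]).as_matrix()
def rel(s,p):  # cm in tool axes
    return tool(s).T@(p-s["eef_pos"])/10
def boxc(s):
    d=s["eef_pos"]-C;return np.array([d@BX,d@BY,d[2]])
E
python3 - <<'E'
from rig import ctrl
from h import *
s=ctrl.sense();print(s["time_s"],s["eef_pos"],tool(s).round(4),s["grip_width"])
print(rel(s,bp(-20,56,242)), boxc(s))
E
```

```text
0.65 [123.65197289 510.14915818 242.11522189] [[-9.762e-01 -2.170e-01 -2.000e-04]
 [-2.170e-01  9.762e-01 -4.000e-04]
 [ 3.000e-04 -3.000e-04 -1.000e+00]] 0.1459655431674604
[-2.18033621e+01 -4.57975938e+01  2.06259084e-02] [-234.9490525   515.43177242  242.11522189]
```

Request:
apply_moves([
  [0,-1.09,-2.29,0,0],
  [0,-1.09,-2.29,0,0],
  [0,-1.09,-2.29,0,0],
  [0,-1.09,-2.29,0,0],
  [0,-1.09,-2.29,0,0],
  [0,-1.09,-2.29,0,0],
  [0,-1.09,-2.29,0,0],
  [0,-1.09,-2.29,0,0],
  [0,-1.09,-2.29,0,0],
  [0,-1.09,-2.29,0,0],
])

```text
time_s: 1.48
eef_pos: [281.0, 309.8, 242.3]
ee_rot: [0.0, -0.109, 0.994, 0.0]
force: [0.4, 0.2, -0.6]
grip_width: 0.002
```

Request:
apply_moves([
  [0,-1.09,-2.29,0,0],
  [0,-1.09,-2.29,0,0],
  [0,-1.09,-2.29,0,0],
  [0,-1.09,-2.29,0,0],
  [0,-1.09,-2.29,0,0],
  [0,-1.09,-2.29,0,0],
  [0,-1.09,-2.29,0,0],
  [0,-1.09,-2.29,0,0],
  [0,-1.09,-2.29,0,0],
  [0,-1.09,-2.29,0,0],
  [0,0,0,0,0],
  [0,0,0,0,0],
])

```text
time_s: 2.48
eef_pos: [437.4, 111.0, 242.0]
ee_rot: [-0.0, -0.109, 0.994, 0.0]
force: [-0.3, 1.2, 1.0]
grip_width: 0.001
```

```bash
python3 - <<'E'
from rig import ctrl
from h import *
import cv2
s=ctrl.sense();print(s["time_s"],boxc(s),rel(s,bp(-20,56,242)),s["grip_width"])
i=ctrl.camera_info("wrist");im=ctrl.capture("wrist")[:,:,::-1].copy()
cv2.imwrite("pics/w1.png",im)
print(ray(i,(320,200)))
for k,p in dict(press=(-20,56,72),FL=(-38,104,72),FR=(-38,8,72),BL=(26,104,72),BR=(26,8,72),bFL=(-65,120,65),bFR=(-65,-120,65),bBL=(65,120,65),bBR=(65,-120,65)).items():
    u=proj(i,bp(*p));print(k,u.round());cv2.circle(im,tuple(int(round(v)) for v in u),3,(0,0,255),1)
cv2.imwrite("pics/w1a.png",im)
E
```

```text
2.4833 [-18.353687    56.21171519 242.04041167] [ 0.16445451 -0.02248572  0.00413944] 0.000835113253000325
(array([358.28773713,  93.55150819, 374.73617829]), array([ 0.30933124,  0.05826977, -0.94916743]))
press [323. 181.]
FL [371. 163.]
FR [275. 163.]
BL [368. 222.]
BR [278. 223.]
bFL [387. 134.]
bFR [146. 136.]
bBL [380. 252.]
bBR [168. 253.]
```

View pics/w1a.png

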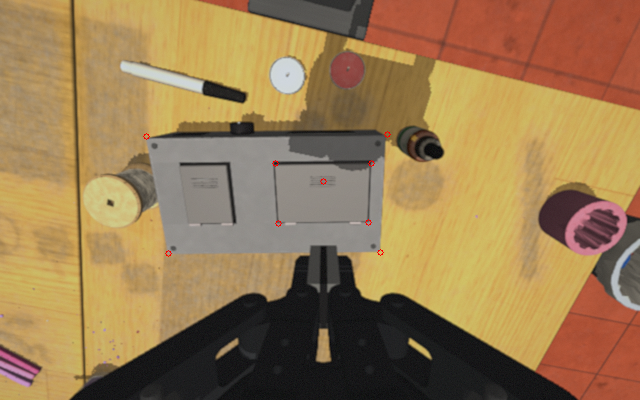

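The wrist view shows the predicted hatch outline matching the real one, with corners at (275,163), (371,163), (368,222) and (278,223). The press point (323,181) sits among the ribs. Next I'll descend.

Request:
apply_moves([
  [0,0.16,0,1.4,0],
  [0,0,0,2,0],
  [0,0,0,2,0],
  [0,0,0,2,0],
  [0,0,0,2,0],
  [0,0,0,2,0],
  [0,0,0,1.5,0],
  [0,0,0,1,0],
  [0,0,0,0.5,0],
  [0,0,0,0,0],
  [0,0,0,0,0],
])

```text
time_s: 3.45
eef_pos: [435.7, 111.7, 98.8]
ee_rot: [0.0, -0.111, 0.994, -0.0]
force: [-0.0, -0.2, -0.4]
grip_width: -0.002
```

```bash
python3 - <<'E'
from rig import ctrl
from h import *
import cv2
s=ctrl.sense();print(s["time_s"],boxc(s),s["force"])
a=ctrl.capture("side")[:,:,::-1][150:290,280:430]
b=ctrl.capture("scene")[:,:,::-1][130:270,210:360]
cv2.imwrite("pics/d1.png",cv2.resize(np.hstack([a,b]),None,fx=2.6,fy=2.6,interpolation=cv2.INTER_CUBIC))
E
```

```text
3.45 [-19.933593    57.27694379  98.76974669] [-0.04534093 -0.19248625 -0.40126163]
```

View pics/d1.png

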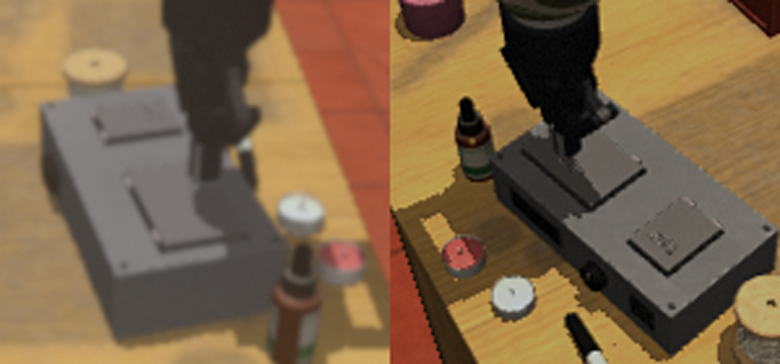

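Both views show the closed fingertips just above the middle of the hatch, near its free edge and clear of the bottle. I'll go down in small steps and watch the force.

Request:
apply_moves([
  [0,0,0,0.4,0],
  [0,0,0,0.4,0],
  [0,0,0,0.3,0],
  [0,0,0,0.3,0],
  [0,0,0,0.2,0],
  [0,0,0,0,0],
])

```text
time_s: 4.05
eef_pos: [435.5, 111.1, 81.9]
ee_rot: [-0.0, -0.111, 0.994, 0.0]
force: [-0.8, -0.8, -0.1]
grip_width: -0.001
```

Request:
apply_moves([
  [0,0,0,0.2,0],
  [0,0,0,0.1,0],
  [0,0,0,0,0],
])

```text
time_s: 4.3
eef_pos: [435.7, 111.1, 79.2]
ee_rot: [0.0, -0.111, 0.994, -0.0]
force: [-0.8, -0.4, 1.1]
grip_width: 0.0
```

Request:
apply_moves([
  [0,0,0,0.1,0],
  [0,0,0,0.1,0],
  [0,0,0,0,0],
])

```text
time_s: 4.55
eef_pos: [435.8, 111.2, 77.2]
ee_rot: [0.0, -0.111, 0.994, 0.0]
force: [0.0, -0.1, 0.2]
grip_width: -0.001
```

Request:
apply_moves([
  [0,0,0,0.1,0],
  [0,0,0,0,0],
])

```text
time_s: 4.72
eef_pos: [435.8, 111.2, 76.2]
ee_rot: [0.0, -0.111, 0.994, -0.0]
force: [-0.2, 0.1, 1.2]
grip_width: -0.004
```

Request:
apply_moves([
  [0,0,0,0.1,0],
  [0,0,0,0,0],
])

```text
time_s: 4.88
eef_pos: [435.9, 111.2, 75.3]
ee_rot: [0.0, -0.111, 0.994, -0.0]
force: [-0.5, -0.4, 2.9]
grip_width: -0.001
```

```bash
python3 - <<'E'
from rig import ctrl
from h import *
import cv2
s=ctrl.sense();print(s["time_s"],boxc(s),s["force"])
F=[]
a=ctrl.capture("side")[:,:,::-1][150:290,280:430]
F.append(ctrl.sense()["force"])
b=ctrl.capture("scene")[:,:,::-1][130:270,210:360]
F.append(ctrl.sense()["force"]);print(F)
cv2.imwrite("pics/d2.png",cv2.resize(np.hstack([a,b]),None,fx=2.6,fy=2.6,interpolation=cv2.INTER_CUBIC))
E
```

```text
4.8833 [-19.85550842  56.77144085  75.30496757] [-0.49203263 -0.37346964  2.88077271]
[array([0.74162827, 0.05931484, 2.26780212]), array([-0.38387155,  0.65610362,  1.72974199])]
```

View pics/d2.png

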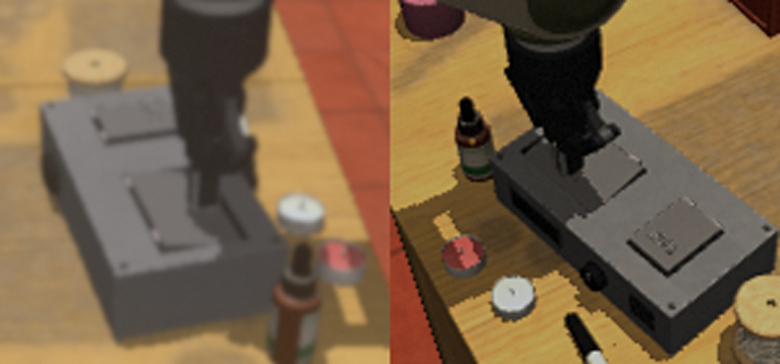

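The force is about 2 N and the side view shows the hatch pressed in. I'll go a little further to find the bottom stop.

Request:
apply_moves([
  [0,0,0,0.1,0],
  [0,0,0,0,0],
])

```text
time_s: 5.15
eef_pos: [435.9, 111.2, 74.7]
ee_rot: [0.0, -0.111, 0.994, -0.0]
force: [-2.0, -0.7, 8.0]
grip_width: 0.001
```

Request:
apply_moves([
  [0,0,0,0.05,0],
  [0,0,0,0,0],
])

```text
time_s: 5.32
eef_pos: [436.0, 111.2, 74.4]
ee_rot: [0.0, -0.111, 0.994, -0.0]
force: [-2.8, -0.1, 11.0]
grip_width: -0.004
```

The force rose to 11 N, so the hatch has bottomed and the latch should have let go. I'll withdraw straight up.

Request:
apply_moves([
  [0,0,0,-0.5,0],
  [0,0,0,-1,0],
  [0,0,0,-1,0],
  [0,0,0,-1.5,0],
  [0,0,0,-2,0],
  [0,0,0,-2,0],
  [0,0,0,-2,0],
  [0,0,0,-2,0],
  [0,0,0,-2,0],
  [0,0,0,-1,0],
  [0,0,0,0,0],
])

```text
time_s: 6.23
eef_pos: [436.4, 111.2, 225.7]
ee_rot: [0.002, -0.111, 0.994, -0.0]
force: [-0.1, 0.7, 0.7]
grip_width: 0.002
```

```bash
cat > look.py <<'E'
import sys
from rig import ctrl
from h import *
import cv2
s=ctrl.sense();print(s["time_s"],boxc(s),s["force"],s["grip_width"])
A=ctrl.capture("side")[:,:,::-1];B=ctrl.capture("scene")[:,:,::-1]
cv2.imwrite(f"pics/{sys.argv[1]}_S.png",A);cv2.imwrite(f"pics/{sys.argv[1]}_C.png",B)
cv2.imwrite(f"pics/{sys.argv[1]}.png",cv2.resize(np.hstack([A[130:290,280:430],B[120:280,210:360]]),None,fx=2.6,fy=2.6,interpolation=cv2.INTER_CUBIC))
E
python3 look.py e1
```

```text
6.2333 [-19.29553063  56.65862349 225.69295507] [-0.0616718   0.70997854  0.65650365] 0.001668569223898632
```

View pics/e1.png

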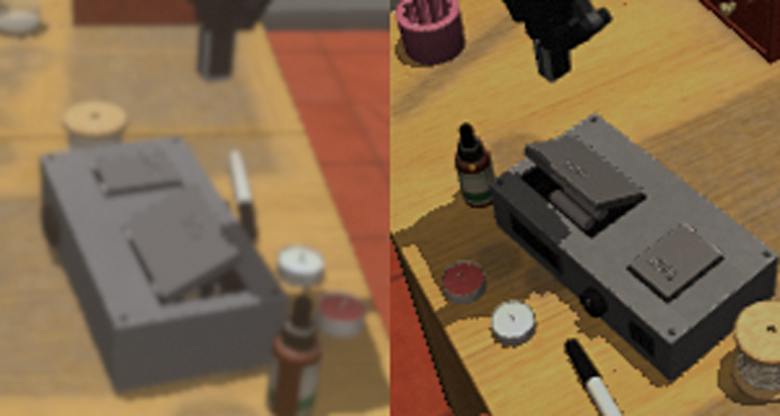

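The hatch has popped and may still be rising. The fingers are clear, so I'll wait and watch.

Request:
apply_moves([
  [0,0,0,0,0],
  [0,0,0,0,0],
  [0,0,0,0,0],
  [0,0,0,0,0],
  [0,0,0,0,0],
  [0,0,0,0,0],
  [0,0,0,0,0],
  [0,0,0,0,0],
  [0,0,0,0,0],
  [0,0,0,0,0],
  [0,0,0,0,0],
  [0,0,0,0,0],
])

```text
time_s: 7.33
eef_pos: [435.7, 111.2, 223.8]
ee_rot: [0.0, -0.111, 0.994, 0.0]
force: [-0.3, 1.0, -0.3]
grip_width: -0.003
```

Request:
apply_moves([
  [0,0,0,0,0],
  [0,0,0,0,0],
  [0,0,0,0,0],
  [0,0,0,0,0],
  [0,0,0,0,0],
  [0,0,0,0,0],
  [0,0,0,0,0],
  [0,0,0,0,0],
  [0,0,0,0,0],
  [0,0,0,0,0],
  [0,0,0,0,0],
  [0,0,0,0,0],
])

```text
time_s: 8.33
eef_pos: [435.7, 111.2, 223.8]
ee_rot: [-0.0, -0.111, 0.994, -0.0]
force: [-0.5, -0.2, -0.4]
grip_width: 0.001
```

```bash
python3 look.py e2
```

```text
8.3333 [-20.00025185  56.7871305  223.79674532] [-0.53990253 -0.19501786 -0.39683305] 0.0008777329665624445
```

View pics/e2.png

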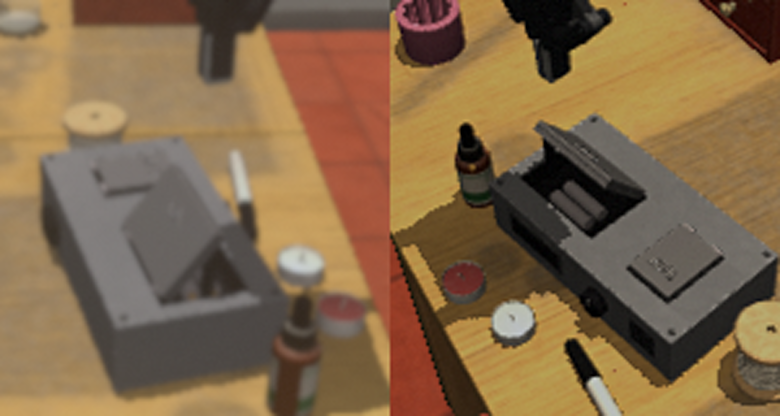

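```bash
cat > edge.py <<'E'
from rig import ctrl
from h import *
S=ctrl.camera_info("scene");D=ctrl.camera_info("side")
s=lambda x,y:((x-390)/2.6+210-.3,y/2.6+120-.3); d=lambda x,y:(x/2.6+280-.3,y/2.6+130-.3)
for a,b in [((645,190),(185,163)),((543,124),(222,235))]:
    p,e=tri([ray(S,s(*a)),ray(D,d(*b))]);q=p-C;bx=q@BX
    print(p.round(),np.round(e,1),'box',bx,q@BY,p[2],'ang',np.arctan2(p[2]-68,26-bx))
E
python3 edge.py
```

```text
[459.  46. 112.] [16.5 16.5] box -11.60554769802948 -11.714422757118143 112.09350791548962 ang 0.8646447711114613
[433. 156. 115.] [3.2 3.2] box -13.00902438762538 100.67338606382356 115.4231550749521 ang 0.8824418897668466
```

The free edge triangulates to about 0.88 rad (popped). It rose slowly, so I'll wait another 1.5 s and compare pictures to be sure it holds for a full second.

Request:
apply_moves([
  [0,0,0,0,0],
  [0,0,0,0,0],
  [0,0,0,0,0],
  [0,0,0,0,0],
  [0,0,0,0,0],
  [0,0,0,0,0],
  [0,0,0,0,0],
  [0,0,0,0,0],
  [0,0,0,0,0],
  [0,0,0,0,0],
  [0,0,0,0,0],
  [0,0,0,0,0],
])

```text
time_s: 9.43
eef_pos: [435.7, 111.2, 223.8]
ee_rot: [0.0, -0.111, 0.994, -0.0]
force: [0.5, 0.9, 0.2]
grip_width: -0.005
```

Request:
apply_moves([
  [0,0,0,0,0],
  [0,0,0,0,0],
  [0,0,0,0,0],
  [0,0,0,0,0],
  [0,0,0,0,0],
  [0,0,0,0,0],
])

```text
time_s: 9.93
eef_pos: [435.7, 111.2, 223.8]
ee_rot: [-0.0, -0.111, 0.994, -0.0]
force: [1.2, 0.1, -0.4]
grip_width: 0.001
```

```bash
python3 look.py e3; python3 -c "
import cv2
for n in 'SC':
  a=cv2.absdiff(cv2.imread(f'pics/e2_{n}.png'),cv2.imread(f'pics/e3_{n}.png'));print(a.max(),(a>20).sum())
from rig import ctrl
from h import *
s=ctrl.sense();print(rel(s,bp(-62,51,223)))"
```

```text
9.9333 [-20.01169797  56.78583424 223.80030423] [ 1.21335625  0.13213174 -0.41122591] 0.0009307994481518474
7 0
17 0
[ 4.19803804 -0.59249632  0.07957452]
```

View pics/e3.png

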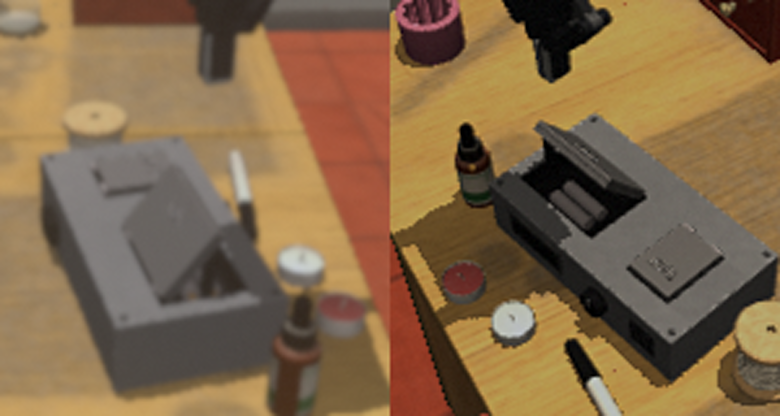

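The hatch has not moved for 1.5 s. Next I'll move in front of it and lower to 40 mm above the box top.

Request:
apply_moves([
  [0,1.4,-0.2,0,0],
  [0,1.4,-0.2,0,0],
  [0,1.4,-0.2,0,0],
  [0,0,0,1.8,0],
  [0,0,0,2,0],
  [0,0,0,2,0],
  [0,0,0,2,0],
  [0,0,0,1.5,0],
  [0,0,0,1,0],
  [0,0,0,0.5,0],
  [0,0,0,0,0],
  [0,0,0,0,0],
])

```text
time_s: 11.03
eef_pos: [396.3, 96.1, 116.2]
ee_rot: [0.0, -0.111, 0.994, -0.0]
force: [0.4, -0.5, 0.2]
grip_width: -0.003
```

```bash
python3 look.py f1
```

```text
11.0333 [-61.79772399  50.86547611 116.16135174] [ 0.44690223 -0.50688743  0.16264089] -0.0030181633331484423
```

View pics/f1.png

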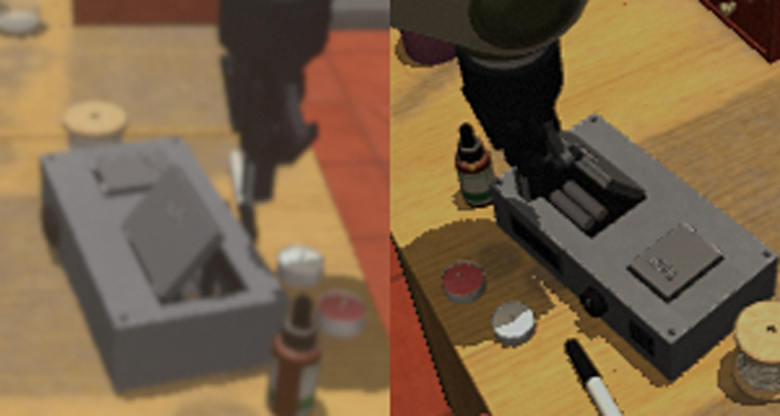

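The fingers stand in front of the free edge with their tips below its height, and the hatch is still up. I'll push slowly towards the hinge.

Request:
apply_moves([
  [0,-0.6,0,0,0],
  [0,-0.6,0,0,0],
  [0,-0.6,0,0,0],
  [0,-0.6,0,0,0],
  [0,-0.6,0,0,0],
  [0,-0.5,0,0,0],
  [0,-0.5,0,0,0],
  [0,-0.5,0,0,0],
  [0,-0.5,0,0,0],
])

```text
time_s: 11.88
eef_pos: [445.2, 107.2, 115.7]
ee_rot: [-0.0, -0.111, 0.994, -0.0]
force: [-0.8, -0.9, 0.2]
grip_width: 0.002
```

```bash
python3 look.py g1
```

```text
11.8833 [-11.62347677  50.78427662 115.73453924] [-0.82807326 -0.92159105  0.22176432] 0.00202688668901009
```

View pics/g1.png

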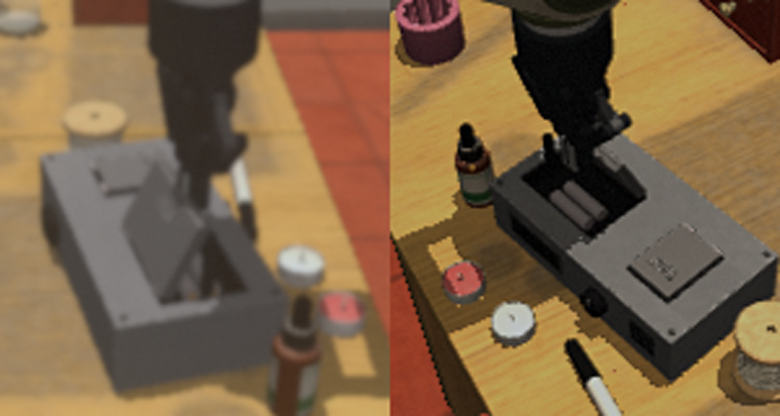

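The hatch is rising ahead of the fingers, and the plunger is visible to the left and clear of them. I'll keep pushing.

Request:
apply_moves([
  [0,-0.4,0,0,0],
  [0,-0.4,0,0,0],
  [0,-0.4,0,0,0],
  [0,-0.4,0,0,0],
  [0,-0.4,0,0,0],
  [0,-0.4,0,0,0],
  [0,-0.4,0,0,0],
  [0,-0.3,0,0,0],
  [0,-0.2,0,0,0],
  [0,0,0,0,0],
])

```text
time_s: 12.82
eef_pos: [477.4, 114.4, 115.8]
ee_rot: [0.0, -0.111, 0.994, -0.0]
force: [0.9, 0.1, -0.2]
grip_width: 0.001
```

```bash
python3 look.py g2
```

```text
12.8167 [ 21.32619846  50.6232382  115.75477761] [ 0.90392281  0.13418551 -0.22489713] 0.0005830788496535846
```

View pics/g2.png

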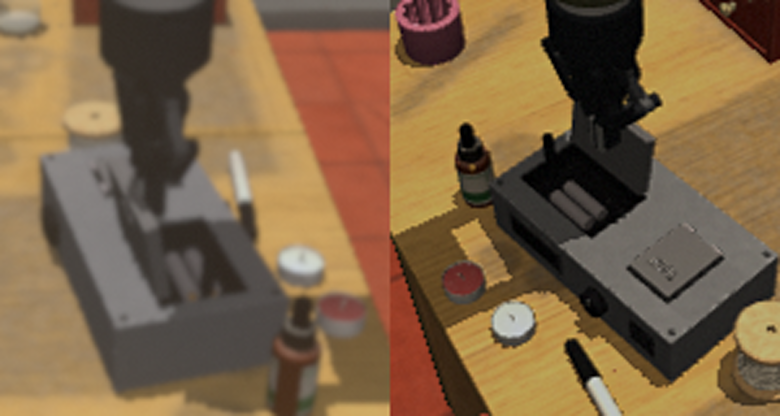

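The hatch now stands about upright or past it. I'll push a few millimetres more in small steps and watch the force.

Request:
apply_moves([
  [0,-0.2,0,0,0],
  [0,-0.2,0,0,0],
  [0,0,0,0,0],
  [0,0,0,0,0],
])

```text
time_s: 13.25
eef_pos: [481.0, 115.2, 115.8]
ee_rot: [0.0, -0.111, 0.994, -0.0]
force: [0.4, 1.4, 0.5]
grip_width: 0.0
```

```bash
python3 look.py g3
```

```text
13.25 [ 25.05273102  50.6294622  115.78380541] [0.42118869 1.40315516 0.47839294] 0.00021181133197735333
```

View pics/g3.png

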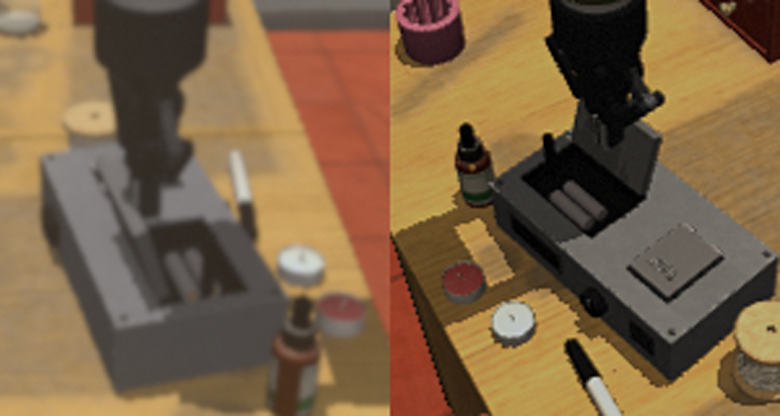

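It moved further and now leans back. I'll retreat towards the front and then go up.

Request:
apply_moves([
  [0,0.5,0,0,0],
  [0,1,0,0,0],
  [0,1.5,0,0,0],
  [0,1.5,0,0,0],
  [0,0,0,-2,0],
  [0,0,0,-2,0],
  [0,0,0,-2,0],
  [0,0,0,-2,0],
  [0,0,0,-2,0],
  [0,0,0,-2,0],
  [0,0,0,0,0],
  [0,0,0,0,0],
])

```text
time_s: 14.35
eef_pos: [436.9, 105.3, 236.2]
ee_rot: [0.001, -0.111, 0.994, -0.0]
force: [0.5, -0.1, -0.6]
grip_width: -0.005
```

Request:
apply_moves([
  [0,0,0,0,0],
  [0,0,0,0,0],
  [0,0,0,0,0],
  [0,0,0,0,0],
  [0,0,0,0,0],
  [0,0,0,0,0],
])

```text
time_s: 14.85
eef_pos: [437.0, 105.3, 235.6]
ee_rot: [-0.0, -0.111, 0.994, 0.0]
force: [-0.1, -0.6, -0.1]
grip_width: -0.003
```

```bash
python3 look.py k1
```

```text
14.85 [-20.07862975  50.79618658 235.58142861] [-0.09314962 -0.64012072 -0.08855014] -0.0029057978433554834
```

View pics/k1.png

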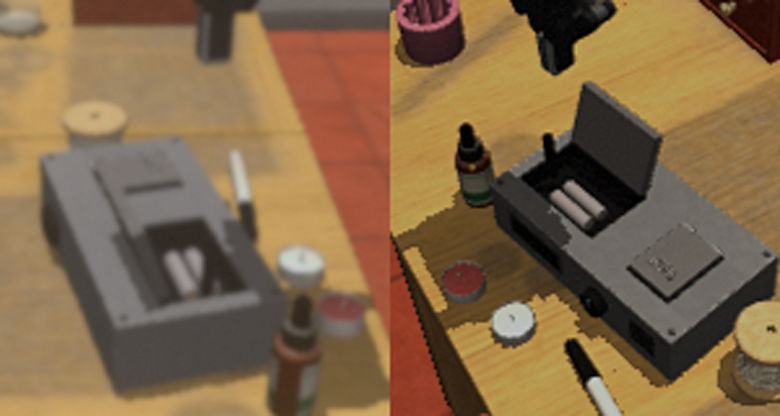

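```bash
python3 - <<'E'
from rig import ctrl
from h import *
S=ctrl.camera_info("scene");D=ctrl.camera_info("side")
s=lambda x,y:((x-390)/2.6+210-.3,y/2.6+120-.3); d=lambda x,y:(x/2.6+280-.3,y/2.6+130-.3)
for a,by in [((585,83),104),((662,133),8)]:
    c,r=ray(S,s(*a));t=(by-(c-C)@BY)/(r@BY);p=c+t*r;bx=(p-C)@BX;print(bx,p[2],np.arctan2(p[2]-68,26-bx))
for A in np.arange(1.5,1.95,.1):
    print(round(A,1),[ (np.round((proj(S,bp(26-64*np.cos(A),y,68+64*np.sin(A)))-[210-.3,120-.3])*2.6)+[390,0], np.round((proj(D,bp(26-64*np.cos(A),y,68+64*np.sin(A)))-[280-.3,130-.3])*2.6)) for y in (104,8)])
E
python3 look.py k2; python3 -c "
import cv2
for n in 'SC':
  a=cv2.absdiff(cv2.imread(f'pics/k1_{n}.png'),cv2.imread(f'pics/k2_{n}.png'));print(a.max())
a=cv2.imread('pics/k2_S.png')[170:270,285:385];cv2.imwrite('pics/k2z.png',cv2.resize(a,None,fx=6,fy=6,interpolation=cv2.INTER_CUBIC))"
```

```text
43.92978166191768 125.96506732887622 1.870781921916651
48.48058459692294 130.31481032106592 1.917023038420347
1.5 [(array([565.,  91.]), array([173., 224.])), (array([639., 148.]), array([132., 153.]))]
1.6 [(array([571.,  87.]), array([163., 225.])), (array([644., 144.]), array([123., 154.]))]
1.7 [(array([576.,  84.]), array([154., 227.])), (array([650., 141.]), array([115., 156.]))]
1.8 [(array([582.,  81.]), array([145., 230.])), (array([655., 138.]), array([107., 158.]))]
1.9 [(array([587.,  79.]), array([136., 234.])), (array([661., 135.]), array([ 99., 161.]))]
14.95 [-20.05589054  50.81643664 235.68084479] [-0.03755904  0.65866478  1.12051477] 0.0021611606453687256
16
141
```

View pics/k2z.png

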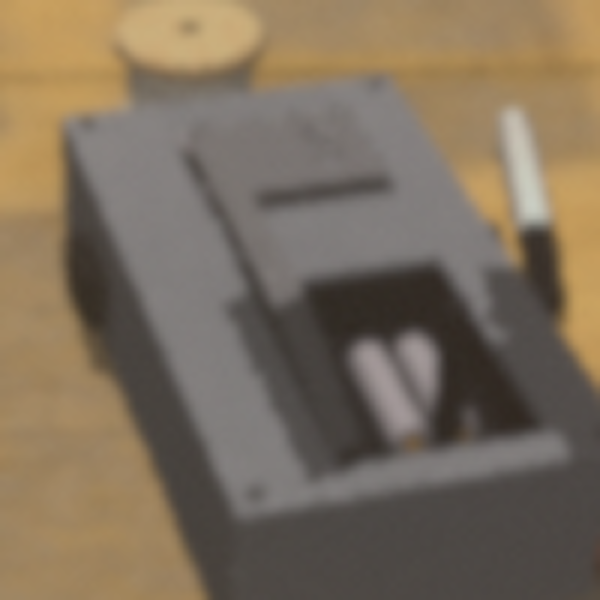

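Both views match about 1.9 rad, which is the stop. Before handing in, I'll check what changed between the last two scene pictures and whether the other things have moved since the start.

```bash
python3 - <<'E'
import cv2,numpy as np
a=cv2.absdiff(cv2.imread('pics/k1_C.png'),cv2.imread('pics/k2_C.png')).max(2);print(np.argwhere(a>40)[:10],(a>40).sum())
A=cv2.imread('pics/scene0.png');B=cv2.imread('pics/k2_C.png')
for n,(x,y,w,h) in dict(bottle=(232,164,20,34),red=(228,219,20,20),white=(246,234,22,20),marker=(274,248,38,54),spool=(340,234,32,42),fuse=(300,203,40,35)).items():
    t=cv2.matchTemplate(B[y-6:y+h+6,x-6:x+w+6],A[y:y+h,x:x+w],cv2.TM_CCOEFF_NORMED);_,v,_,l=cv2.minMaxLoc(t);print(n,round(v,3),(l[0]-6,l[1]-6))
E
```

```text
[[  8 282]
 [ 57 162]
 [ 58 179]
 [ 58 180]
 [ 58 181]
 [ 58 182]
 [ 58 183]
 [ 58 184]
 [ 58 185]
 [ 58 186]] 19
bottle 0.981 (0, 0)
red 0.529 (0, 0)
white 0.868 (0, 0)
marker 1.0 (0, 0)
spool 0.999 (0, 0)
fuse 0.997 (0, 0)
```

The changed pixels all lie above row 60, in the area of the arm and background, and nothing near the box changed. None of the things round the box has moved; the lower match on the red tealight comes from the arm's shadow. I'm handing in.

```bash
python3 -c "
from rig import ctrl
print(ctrl.finish_job())"
```

```text
the job is handed in; nothing more can be done
None
```

The battery hatch is open and leaning back at about 1.9 rad, its stop. I handed the job in at about 15 s of the 45 s allowed; no verdict was reported.

- **Press:** I pressed the hatch once with closed fingers at the press point. It gave at about 2 N, and the force rose to 11 N when it bottomed. I then withdrew straight up.
- **Pop-up:** The hatch rose slowly to about 0.88 rad. Pictures 1.5 s apart showed no movement with the robot clear of it. One corner of the free edge triangulated poorly there (16 mm ray miss), so that angle rests on the other corner (3 mm miss).
- **Push over:** I pushed the free edge back with the front side of the fingers past upright, then retreated to the front and up.
- **Last checks:** The scene picture gave 1.87 and 1.92 rad at the two free-edge corners, and the side view agreed with about 1.9. The hatch was still between the last two pictures. Template matching showed no shift for the bottle, spool, tealights, marker or fuse door. The red tealight's match score was low (0.53), I think because of the arm's shadow, but it showed no shift either.

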